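# Dock the slide tray behind the scanner's drop catch

## Task

Load the full-length slide tray (the one with two long glass slides) into the scanner's loading dock: set it down flat in the open end of the lane and slide it in so that its own front edge lifts the hinged steel catch, until the tray is home and the catch has dropped behind it. Do not lift the catch with the gripper, and leave the short tray where it lies.

Things in the scene. Friction and masses are not known exactly. Their poses are not given: they have to be found in the camera images.
- tray: Loose white tray 90 (x) x 76 (y) x 20 mm, 0.16 kg, with a glass slide lying lengthwise on each side of an upright grip fin. The fin stands in the middle along x: 50 mm long, 12 mm thick (y), top 85 mm above the underside. Origin: centre of the underside, z up. Both ends are alike: either may go first.
- half_tray: Loose short white tray 50 (x) x 76 (y) x 20 mm with two small square cover glasses and a fin 34 mm long, 12 mm thick, top at 85 mm. Leave it alone. Origin: centre of the underside. (A third tray, 84 mm square with six vials, is a bystander.)
- dock: Fixed dock. Origin: bench level, on the lane's centre line; +x = way in. Floor 6 mm up, from x=-165 (open end) to the stop at +100 mm (housing 70 high). Walls 22 high, 96 mm apart. Lips over the sides at x>15 (60 mm gap, underside 26, top 31 mm over floor) bar entry from above. Tray centre: set down at x=-115 to clear the catch; home, at the stop, x=+55 mm; at most 8 mm short of it.
- catch (a joint): Steel catch on the dock, rad: 0 = down by its weight (40 g, no spring), grows as the tip lifts. Flat arm 53 x 28 x 6 mm at dock y=+16 to +44 mm, pivot at x=-46, 40 mm above the bench, sloping down to its tip at x=+1, 5 mm over the floor. A tray slid in lifts it to 0.3; it drops behind once the tray's centre passes x=+47 mm. Post beside it: 46 mm high.

How it is judged:
By the outcome, as a careful person would: the job done as asked, in the order asked, and still so for the second after the job is handed in, with the robot touching nothing.
It also fails if it takes over 40 s, if anything falls off the work surface, if the arm or the gripper's body presses on something with over 40 N, if the wrist force passes 120 N, or if a joint passes its speed limit or range.

## Robot

A 7-joint arm with a two-finger parallel gripper is mounted at the origin on the work surface. World frame = base frame: x ahead of the robot, y to its left, z up, the work surface at z = 0. Lengths are in m, angles in rad, forces in N, time in s.
With the tool pointing down it reaches from about 0.425 to 0.875 m from the base axis. Payload 4.7 kg.
Tool frame: the origin (TCP) lies midway between the tips of the shut fingers; the grasp point (between the pads) lies 19 mm behind it (ctrl.grip_depth is the distance from the TCP to the grasp point, in m); z points along the fingers, y is the direction in which the jaws open and shut (so a half turn about z gives the same grasp; the last joint's range is limited). The gripper opens to 87 mm and grips with 3 to 60 N. Pads are 19 mm wide; open, the fingers measure 117 mm over their backs; the gripper's body (75 mm by 190 mm) begins 51 mm behind the grasp point.
Start: joints at [1.214, 0.321, -0.07, 1.45, 0.023, 1.371, -0.057], TCP at [0.236, -0.606, 0.223] pointing down, gripper open.
Joint ranges: [-2.86, 2.86], [-0.3, 2.09], [-1.38, 1.24], [0.06, 2.45], [-1.56, 4.7], [0.09, 2.05], [-2.69, 2.69]. Speed limits (rad/s): [2.57, 2.57, 3.14, 3.14, 3.14, 3.14, 3.14].

## Interface

Orientations are given as a rotation vector (axis times angle).
In Python, from bench import ctrl gives the robot as it stands. The module is installed in compiled form; this text tells all that it offers.
- The arm moves only by the shell command python3 -m inch 'ROWS' [FORCE]. ROWS is JSON, a list of rows, each a list of 5 numbers: the opening, from -1 (shut) to 1 (fully open), so that 0 is half open, then the shift along the tool's x, y, z in mm, then the turn about the tool's z in rad. In form: [[fingers, tx, ty, tz, twist], ...]. A call has 1 to 5 rows; each row shifts and turns the pose as measured when the row begins, along the tool's axes as they then stand; what a row does not reach is not made up. A row lasts 1/8 s, in which the tool goes at most 62.5 mm and 10.7 degrees, less where a joint would pass 70% of its speed; a pose out of reach is approached as far as the arm can. A call is refused whole if a number of a shift passes 62.5 or a number of a turn 0.188, either way. A call with a gripper value outside its range is refused whole. The fingers move at their own pace and stop on an object; FORCE is the grip in N (left out, the last holds). Time passes only in rows, so rows that do not move let the fingers close. It gives the time, the measured TCP pose, the force and the opening at its end, in the units of the state.
- ctrl.get_state(): the state, without advancing time (a new reading comes with each control period).
- ctrl.get_image(name): name is "side" or "top"; returns a dict with "color" (400x640x3 uint8, red, green, blue), "range_z" (400x640 float32, m along the optical axis (not along the pixel's ray), 0 where there is no reading), "K" (3x3 intrinsics, pixels), "R" (3x3) and "t" (3): a world point X has camera coordinates R X + t. Camera axes: x right, y down, z forward; pixel columns grow to the right and rows downward; lengths in m; the calibration is good to about 2 mm. A picture is of the moment at which its call begins.
- ctrl.close_job(): hands the job in, once; it reports no verdict.
The state is a dict: "time": time; "joint_positions": joint angles; "qd": joint speeds; "joint_torque": joint torques, N m; "position": TCP position; "tool_rot": TCP orientation; "ft_force": force on the tool from outside, world axes, zero at the start; "torque": the same for the moment, N m; "grip_width": opening from 0.0 (shut) to 1.0 (fully open).
Only numpy, scipy, OpenCV 4.12 (cv2) and the standard library are available. Lean on these libraries where they do the work, as an engineer would, in place of code of your own. Each camera call takes 0.05 s, during which the arm holds its last target. There are 200 camera calls.

## Working session

There is one attempt and no reset: what is moved stays moved. The work goes in short steps, Python scripts to look and compute and a shell command to move; the robot and the scene stay as the last step left them, time stands still between calls to the robot, and variables do not carry over. Pictures are saved under pics/ and viewed, about 8 in all and at most 12, crops included, and the job is handed in when it is done.

```bash
mkdir -p pics
python3 - <<'E'
from bench import ctrl
import cv2,numpy as np
s=ctrl.get_state()
for k in("time","position","tool_rot","grip_width","ft_force"):print(k,s[k])
for n in("side","top"):
    im=ctrl.get_image(n);cv2.imwrite(f"pics/{n}0.png",cv2.cvtColor(im["color"],cv2.COLOR_RGB2BGR))
    np.savez(f"{n}0.npz",**im)
    print(n,im["K"],im["R"],im["t"])
E
```

```text
time 0.0
position [ 0.23528962 -0.60534257  0.22147527]
tool_rot [-3.08595035e+00 -5.78854812e-01  7.00717073e-04]
grip_width 0.9982306322027076
ft_force [-0.06620811  0.45030548  0.24654089]
side [[493.30768385   0.         322.72949692]
 [  0.         493.30768385 196.80174559]
 [  0.           0.           1.        ]] [[ 0.99999062  0.0038939   0.00189489]
 [ 0.00418314 -0.75541456 -0.6552338 ]
 [-0.00111999  0.65523559 -0.75542377]] [-0.51388989  0.00513159  1.32194556]
top [[449.14120008   0.         322.61302249]
 [  0.         449.14120008 201.48797031]
 [  0.           0.           1.        ]] [[-0.02098641 -0.99968468 -0.01378773]
 [-0.99822432  0.02172074 -0.05546541]
 [ 0.0557474   0.01259922 -0.99836541]] [-0.00973884  0.53414214  1.0336968 ]
```

View pics/top0.png

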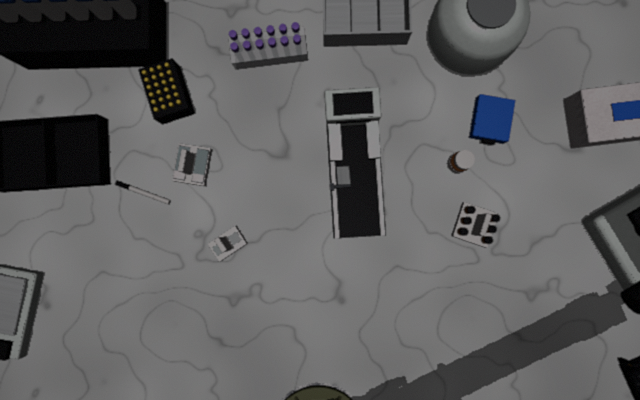

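View pics/side0.png

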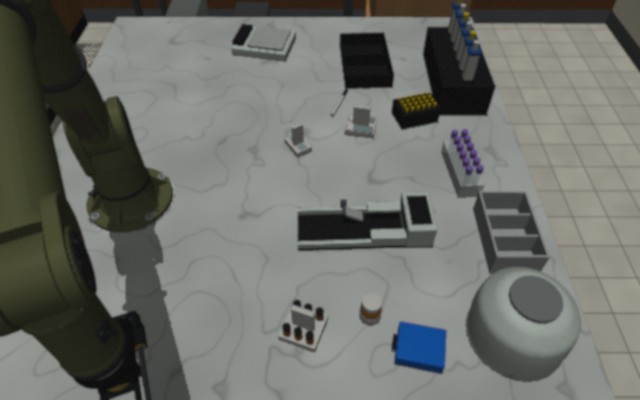

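The top view shows the full tray near (192,165), the half tray near (228,243), and the dock at columns 328–385, rows 88–238, with its open end at row 238. The catch is at about (342,175). In the side view the full tray is at (361,122) and the dock spans (298–436, 195–248).

```bash
cat > h.py <<'E'
import numpy as np,cv2
from bench import ctrl
def cloud(im):
    v,u=np.mgrid[:400,:640]; z=im["range_z"]; K=im["K"]
    c=np.stack([(u-K[0,2])*z/K[0,0],(v-K[1,2])*z/K[1,1],z],-1)
    X=(c-im["t"])@im["R"]; X[z==0]=np.nan; return X
def sel(X,box,zl,zh):
    m=(X[...,0]>box[0])&(X[...,0]<box[1])&(X[...,1]>box[2])&(X[...,1]<box[3])&(X[...,2]>zl)&(X[...,2]<zh)
    return X[m]
def rect(P): return cv2.minAreaRect((P[:,:2]*1000).astype(np.float32))
E
python3 - <<'E'
from h import *
T={n:cloud(np.load(n+"0.npz")) for n in("top","side")}
X=T["top"]
for n,(u,v) in dict(tray=(192,165),half=(228,243),dockopenL=(332,236),dockopenR=(383,234),bench=(280,200),housing=(352,93)).items():print(n,X[v,u].round(3))
c=X[165,192]
for n in T:
    X=T[n]
    print(n,"bench z",np.nanmedian(sel(X,(.5,.6,.1,.14),-.1,.1)[:,2]))
    b=(c[0]-.08,c[0]+.08,c[1]-.08,c[1]+.08)
    for lo,hi in((.008,.03),(.04,.12),(.07,.12)):
        P=sel(X,b,lo,hi);print("tray",lo,len(P),rect(P) if len(P)>3 else"",np.percentile(P[:,2],[5,50,95]).round(4) if len(P) else "")
    b=(.2,.9,-.17,.02)
    for lo,hi in((.016,.05),(.06,.1)):
        P=sel(X,b,lo,hi);print("dock",lo,len(P),rect(P),np.percentile(P[:,2],[5,50,95]).round(4),P.min(0).round(3),P.max(0).round(3))
im=np.load("top0.npz")["color"][70:250,130:400]
cv2.imwrite("pics/crop.png",cv2.resize(im,None,fx=2.9,fy=2.9,interpolation=cv2.INTER_CUBIC)[...,::-1])
E
```

```text
tray [0.625 0.282 0.025]
half [0.442 0.197 0.033]
dockopenL [ 0.453 -0.041 -0.002]
dockopenR [ 0.455 -0.159  0.02 ]
bench [ 0.54   0.08  -0.002]
housing [ 0.772 -0.093  0.073]
top bench z -0.0006229459378232671
tray 0.008 1007 ((602.9410400390625, 295.14007568359375), (89.94749450683594, 152.2022247314453), 70.25634765625) [0.0139 0.02   0.0236]
tray 0.04 264 ((628.0819091796875, 285.6920166015625), (13.521818161010742, 49.881771087646484), 80.79376983642578) [0.0437 0.0797 0.0869]
tray 0.07 165 ((628.0819091796875, 285.6920166015625), (13.521818161010742, 49.881771087646484), 80.79376983642578) [0.0727 0.0833 0.0872]
dock 0.016 2028 ((678.454833984375, -86.30406188964844), (468.70733642578125, 147.774169921875), 9.033449172973633) [0.0189 0.0344 0.044 ] [ 0.448 -0.162  0.016] [0.9  0.02 0.05]
dock 0.06 1724 ((806.6710815429688, -75.69302368164062), (214.71107482910156, 134.626953125), 16.896564483642578) [0.0661 0.0703 0.0736] [ 0.712 -0.155  0.06 ] [0.89  0.02  0.097]
side bench z 0.0004558641425684034
tray 0.008 479 ((610.7764892578125, 291.5355224609375), (90.12947082519531, 162.0862579345703), 70.8431396484375) [0.01   0.0209 0.0257]
tray 0.04 240 ((625.8184204101562, 284.933837890625), (18.662019729614258, 49.55759048461914), 82.93321990966797) [0.0426 0.0676 0.0862]
tray 0.07 105 ((625.0975952148438, 285.40264892578125), (18.429885864257812, 47.882076263427734), 85.34553527832031) [0.0714 0.0827 0.0873]
dock 0.016 2041 ((678.80712890625, -91.28356170654297), (470.04083251953125, 157.52633666992188), 9.031981468200684) [0.0179 0.0323 0.0453] [ 0.448 -0.164  0.016] [0.899 0.02  0.05 ]
dock 0.06 1186 ((805.5171508789062, -75.68305206298828), (213.92449951171875, 134.55862426757812), 16.75249481201172) [0.0656 0.071  0.0746] [ 0.711 -0.157  0.06 ] [0.889 0.02  0.092]
```

View pics/crop.png

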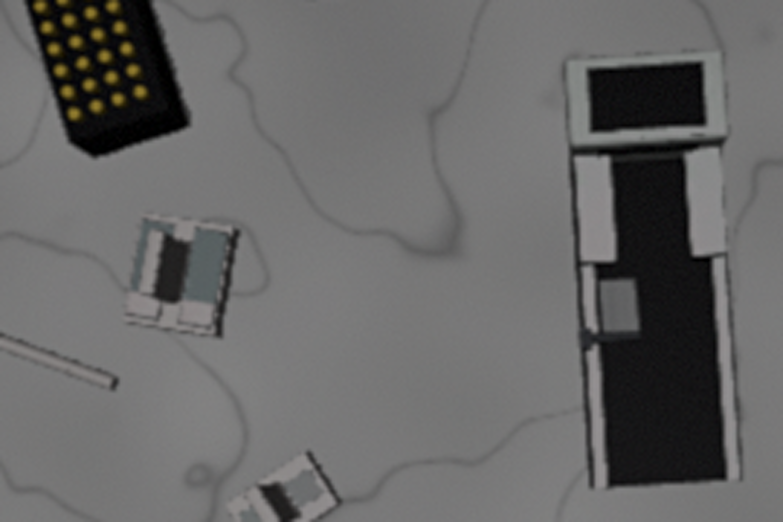

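The enlarged view shows the tray (crop 125–238, 215–335) with its fin along the long axis, and the dock axis slightly tilted. Next I'll fit the axes.

```bash
cat >> h.py <<'E'
def tray(X,c,r=.06):
    b=(c[0]-r,c[0]+r,c[1]-r,c[1]+r)
    F=rect(sel(X,b,.06,.12)); 
    T=[p for p in sel(X,b,.012,.03)]
    T=rect(np.array(T)); return F,T
E
python3 - <<'E'
from h import *
for n in("top","side"):
    X=cloud(np.load(n+"0.npz"))
    F,T=tray(X,(.627,.2855)); print(n,F,T)
    # slices of dock: walls outer/inner edges per x
    P=sel(X,(.44,.86,-.175,-.02),.015,.09)
    P=sel(P[None],(.44,.86,-.175,-.02),.015,.09)
    print("len dock",P[:,0].min(),P[:,0].max())
    W=P[(P[:,0]<.71)]
    xs=np.arange(.46,.71,.01);R=[]
    for x in xs:
        w=W[abs(W[:,0]-x)<.005]
        R.append((x,w[:,1].min(),w[:,1].max()))
    R=np.array(R)
    for k in(1,2):
        p=np.polyfit(R[:,0],R[:,k],1);print(k,p,np.std(R[:,k]-np.polyval(p,R[:,0])))
    H=P[P[:,2]>.06];print("housing",rect(H),H[:,2].mean());print("lowwalls",rect(P))
    ff=sel(X,(.46,.58,-.13,-.07),-.01,.02);print("floor z",np.median(ff[:,2]))
E
```

```text
top ((628.0819091796875, 285.6920166015625), (13.521818161010742, 49.881771087646484), 80.79376983642578) ((628.5313720703125, 286.5220947265625), (78.62741088867188, 90.2624282836914), 79.595703125)
len dock 0.4482537724470572 0.7868427205106139
1 [ 0.04023376 -0.18052822] 0.0006395866000539932
2 [ 0.03806418 -0.06436449] 0.0013194566894399859
housing ((749.5319213867188, -93.08203125), (71.3908462524414, 123.81627655029297), 2.2854416370391846) 0.07008593057941465
lowwalls ((617.7198486328125, -98.3139877319336), (335.22552490234375, 123.8164291381836), 2.2753031253814697)
floor z 0.005299102435589979
side ((625.4783325195312, 285.37164306640625), (18.429885864257812, 48.646148681640625), 85.34553527832031) ((625.6126708984375, 286.2325744628906), (80.06195068359375, 90.73269653320312), 79.05985260009766)
len dock 0.4476857505423255 0.7858911993795612
1 [ 0.03865121 -0.18052615] 0.0006076840296364226
2 [ 0.04287282 -0.06509885] 0.0016404388469071457
housing ((747.462158203125, -91.44519805908203), (73.1041259765625, 128.15858459472656), 2.4085140228271484) 0.07075199197645343
lowwalls ((616.8701171875, -97.4201889038086), (334.7751159667969, 129.8174591064453), 2.2705368995666504)
floor z 0.006058544308549444
```

```bash
cat >> h.py <<'E'
from scipy.spatial.transform import Rotation as Ro
def go(x,y,z,yaw=None):
    s=ctrl.get_state();R=Ro.from_rotvec(s["tool_rot"]).as_matrix();p=np.array(s["position"])
    cur=np.arctan2(R[1,0],R[0,0])
    print("t %.2f pos"%s["time"],p.round(4),"yaw %.4f"%cur,"tilt",R[:,2].round(3),"w %.3f"%s["grip_width"],"F",np.round(s["ft_force"],1),"tool shift mm",((np.array([x,y,z])-p)@R*1000).round(1),"twist",None if yaw is None else round(cur-yaw,3))
E
python3 -m inch '[[1,0,0,0,0.183],[1,0,0,0,0.183],[1,0,0,0,0.183]]' 10
python3 -c "
from h import *
go(.55,-.2,.25,-.18);go(.627,.286,.16,-.18)"
```

```text
time: 0.48
position: [0.2348, -0.6044, 0.2194]
tool_rot: [-3.122, 0.303, 0.004]
ft_force: [-0.9, -0.8, -0.6]
grip_width: 0.995
t 0.47 pos [ 0.2348 -0.6044  0.2194] yaw -0.1934 tilt [-0.002  0.005 -1.   ] w 0.995 F [-0.9 -0.8 -0.6] tool shift mm [ 231.5 -457.6  -29.1] twist -0.013
t 0.47 pos [ 0.2348 -0.6044  0.2194] yaw -0.1934 tilt [-0.002  0.005 -1.   ] w 0.995 F [-0.9 -0.8 -0.6] tool shift mm [ 214.  -948.9   63.2] twist -0.013
```

```bash
python3 -m inch '[[1,28,-55,-5,0],[1,28,-55,-5,0],[1,28,-55,-5,0],[1,28,-55,-5,0],[1,28,-55,-5,0]]' >/dev/null
python3 -m inch '[[1,28,-55,-3,0],[1,28,-55,0,0],[1,28,-55,0,0],[1,0,-60,0,0],[1,0,-60,0,0]]' >/dev/null
python3 -c "
from h import *
go(.627,.286,.16,-.18)"
```

```text
t 1.73 pos [ 0.5666 -0.0946  0.2435] yaw -0.2091 tilt [-0.008  0.008 -1.   ] w 1.001 F [0.5 0.8 0.6] tool shift mm [ -19.1 -384.4   85.9] twist -0.029
```

```bash
python3 -m inch '[[1,-3,-60,0,-0.01],[1,-3,-60,0,-0.01],[1,-3,-60,0,-0.01],[1,-3,-60,0,0],[1,-3,-60,5,0]]' >/dev/null
python3 -m inch '[[1,-3,-50,15,0],[1,0,-30,20,0],[1,0,0,0,0],[1,0,0,0,0]]' >/dev/null
python3 - <<'E'
from h import *
go(.627,.286,.16,-.18)
for n in("top","side"):
    im=ctrl.get_image(n);cv2.imwrite(f"pics/{n}1.png",im["color"][...,::-1])
    try:print(tray(cloud(im),(.627,.286)))
    except Exception as e:print(e)
E
```

```text
t 2.85 pos [0.6169 0.2995 0.2007] yaw -0.1714 tilt [-0.014  0.008 -1.   ] w 1.001 F [ 0.2 -0.9  0.6] tool shift mm [12.9 11.8 40.5] twist 0.009
(((640.2343139648438, 276.79376220703125), (0.0, 0.0), 0.0), ((628.3460693359375, 285.96795654296875), (77.0412826538086, 89.9528579711914), 79.80823516845703))
(((625.7926635742188, 285.1947021484375), (19.458005905151367, 48.6281623840332), 71.83951568603516), ((625.6124877929688, 285.3955383300781), (82.06980895996094, 90.58140563964844), 79.19256591796875))
```

View pics/side1.png

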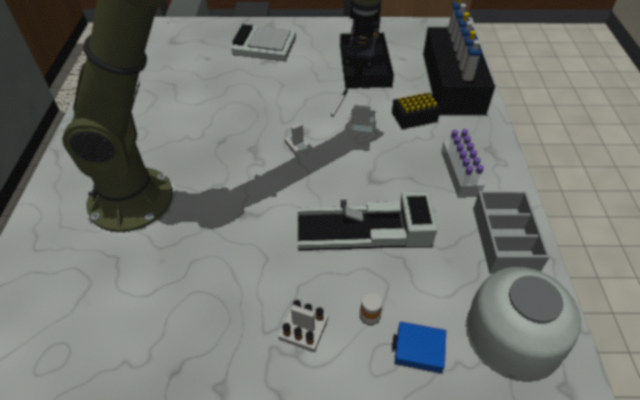

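The gripper hovers above the tray near (362,118), and everything else is unmoved. Next I'll centre it and descend partway.

```bash
python3 -m inch '[[1,12,12,15,0.005],[1,0,0,20,0],[1,0,0,20,0],[1,0,0,0,0]]' >/dev/null
python3 -c "
from h import *
go(.627,.2857,.052,-.18)"
```

```text
t 3.45 pos [0.628  0.2793 0.1418] yaw -0.1841 tilt [-0.013  0.006 -1.   ] w 1.000 F [-0.5 -0.2 -0.6] tool shift mm [-0.9 -5.8 89.9] twist -0.004
```

```bash
python3 -m inch '[[1,-1,-6,15,0],[1,0,0,25,0],[1,0,0,25,0],[1,0,0,15,0],[1,0,0,0,0]]' >/dev/null
python3 -c "
from h import *
go(.627,.2857,.052,-.18)"
```

```text
t 4.08 pos [0.6263 0.2904 0.0585] yaw -0.1806 tilt [-0.013  0.009 -1.   ] w 1.002 F [-0.   0.9 -0.1] tool shift mm [1.6 4.5 6.4] twist -0.001
```

```bash
python3 -m inch '[[1,1,4,6,0],[1,0,0,0,0],[-1,0,0,0,0],[-1,0,0,0,0],[-1,0,0,0,0]]' 25 >/dev/null
python3 -c "
from h import *
go(.627,.2857,.052,-.18)"
python3 -m inch '[[-1,0,0,0,0],[-1,0,0,0,0],[-1,0,0,-10,0],[-1,0,0,-20,0],[-1,0,0,0,0]]'
python3 -c "
from h import *
go(.499,-.1025,.20,.04)"
```

```text
t 4.70 pos [0.6286 0.2872 0.0555] yaw -0.1809 tilt [-0.007  0.011 -1.   ] w 0.746 F [-0.3  0.1 -0.1] tool shift mm [-1.2  1.8  3.5] twist -0.001
time: 5.32
position: [0.6294, 0.2874, 0.0888]
tool_rot: [-3.117, 0.283, 0.011]
ft_force: [0.7, 0.9, 0.8]
grip_width: 0.173
t 5.33 pos [0.6294 0.2874 0.0888] yaw -0.1808 tilt [-0.006  0.012 -1.   ] w 0.173 F [0.7 0.9 0.8] tool shift mm [ -59.   405.8 -115. ] twist -0.221
```

The fingers closed more slowly than I allowed for, so it rose empty. I'll reopen, go back down and close with enough time.

```bash
python3 -m inch '[[0.3,0,0,0,0],[0.3,0,0,0,0],[0.3,0,0,0,0],[0.3,0,0,0,0],[0.3,0,0,0,0]]' >/dev/null
python3 - <<'E'
from h import *
go(.627,.2857,.053,-.18)
print(tray(cloud(ctrl.get_image("side")),(.627,.286)),tray(cloud(ctrl.get_image("top")),(.627,.286))[1])
E
```

```text
t 5.95 pos [0.6288 0.287  0.088 ] yaw -0.1808 tilt [-0.007  0.011 -1.   ] w 0.620 F [ 0.1 -0.   0.2] tool shift mm [-1.2  1.9 34.9] twist -0.001
(((624.2888793945312, 269.2003173828125), (44.14071273803711, 48.764408111572266), 85.58123779296875), ((626.0143432617188, 286.8896484375), (81.93939208984375, 89.62470245361328), 79.77642822265625)) ((625.2152709960938, 286.7271728515625), (76.50416564941406, 84.23887634277344), 80.12698364257812)
```

Tray unmoved.

```bash
python3 -m inch '[[0.3,-1,1,15,0],[0.3,0,0,15,0],[0.3,0,0,4,0],[0.3,0,0,0,0]]' >/dev/null
python3 -c "
from h import *
go(.627,.2857,.053,-.18)"
python3 -m inch '[[-1,0,0,0,0],[-1,0,0,0,0],[-1,0,0,0,0],[-1,0,0,0,0],[-1,0,0,0,0]]' 25
python3 -m inch '[[-1,0,0,0,0],[-1,0,0,0,0]]' 25
```

```text
t 6.55 pos [0.6265 0.2861 0.0502] yaw -0.1807 tilt [-0.009  0.01  -1.   ] w 0.648 F [ 0.8 -0.5  0.4] tool shift mm [ 0.5  0.2 -2.8] twist -0.001
time: 7.18
position: [0.6274, 0.2866, 0.0516]
tool_rot: [-3.118, 0.283, 0.012]
ft_force: [0.4, -0.0, 0.6]
grip_width: 0.168
time: 7.42
position: [0.6274, 0.2868, 0.0517]
tool_rot: [-3.118, 0.282, 0.012]
ft_force: [0.1, 0.5, -0.1]
grip_width: 0.13
```

```bash
python3 -m inch '[[-1,0,0,-10,0],[-1,0,0,-20,0],[-1,0,0,-30,0],[-1,0,0,-30,0],[-1,0,0,-20,0]]'
python3 -c "
from h import *
go(.499,-.1025,.17,.04)"
```

```text
time: 8.05
position: [0.6272, 0.2847, 0.1668]
tool_rot: [-3.12, 0.282, 0.016]
ft_force: [-0.2, 0.4, -1.4]
grip_width: 0.137
t 8.05 pos [0.6272 0.2847 0.1668] yaw -0.1804 tilt [-0.009  0.01  -1.   ] w 0.137 F [-0.2  0.4 -1.4] tool shift mm [-56.6 403.8  -5.9] twist -0.22
```

```bash
python3 -m inch '[[-1,0,0,0,-0.11],[-1,0,0,0,-0.11],[-1,-16,43,0,0],[-1,-16,43,0,0],[-1,-16,43,0,0]]' >/dev/null
python3 -m inch '[[-1,-16,43,0,0],[-1,-16,43,0,0],[-1,-16,43,0,0],[-1,-10,25,0,0],[-1,0,0,0,0]]' >/dev/null
python3 -c "
from h import *
go(.499,-.1025,.17,.04)"
```

```text
t 9.30 pos [ 0.5328 -0.01    0.1731] yaw 0.0485 tilt [-0.001  0.012 -1.   ] w 0.136 F [ 0.   1.4 -1.8] tool shift mm [-38.2  90.8   2. ] twist 0.008
```

```bash
python3 -m inch '[[-1,-15,36,0,0.008],[-1,-15,36,0,0],[-1,-6,15,0,0],[-1,0,0,0,0],[-1,0,0,0,0]]' >/dev/null
python3 - <<'E'
from h import *
go(.499,-.1025,.10,.04)
for n in("top","side"):
    im=ctrl.get_image(n);cv2.imwrite(f"pics/{n}2.png",im["color"][...,::-1]);X=cloud(im)
    P=sel(X,(.43,.57,-.17,-.03),.105,.15);print(n,len(P),rect(P),np.percentile(P[:,2],[5,50,95]))
E
```

```text
t 9.93 pos [ 0.5032 -0.0923  0.1744] yaw 0.0506 tilt [ 0.004  0.015 -1.   ] w 0.133 F [-0.3  0.5 -1.6] tool shift mm [-5.1 11.1 74.2] twist 0.011Traceback (most recent call last):
  File "<stdin>", line 5, in <module>
    return _quantile_unchecked(
        a, q, axis, out, overwrite_input, method, keepdims, weights)
    return _ureduce(a,
                    func=_quantile_ureduce_func,
    ...<5 lines>...
                    overwrite_input=overwrite_input,
                    method=method)
    r = func(a, **kwargs)
    result = _quantile(arr,
                       quantiles=q,
    ...<2 lines>...
                       out=out,
                       weights=wgt)
    slices_having_nans = np.isnan(arr[-1, ...])
                                  ~~~^^^^^^^^^
IndexError: index -1 is out of bounds for axis 0 with size 0
```

```bash
python3 -m inch '[[-1,-5,11,10,0.01],[-1,0,0,0,0],[-1,0,0,0,0]]' >/dev/null
python3 - <<'E'
from h import *
go(.499,-.1025,.10,.04)
im=ctrl.get_image("side");cv2.imwrite(f"pics/side2.png",im["color"][...,::-1]);X=cloud(im)
P=sel(X,(.43,.57,-.17,-.03),.115,.145);print(len(P),rect(P),np.percentile(P[:,2],[5,50,95]),P.min(0),P.max(0))
E
```

```text
t 10.35 pos [ 0.499  -0.1018  0.1631] yaw 0.0438 tilt [ 0.003  0.016 -1.   ] w 0.136 F [-0.4 -1.1 -1.9] tool shift mm [-0.3  1.7 63. ] twist 0.004
656 ((498.9444580078125, -104.13521575927734), (90.04467010498047, 73.70467376708984), 2.5324559211730957) [0.1177463  0.13158381 0.13536128] [ 0.45248494 -0.14198831  0.11500392] [ 0.54496098 -0.06930168  0.13837698]
```

View pics/side2.png

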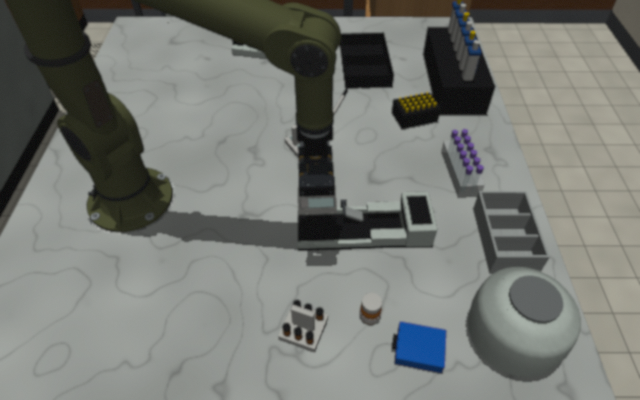

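The side view shows the tray held above the open end of the lane at about (320,205). Its centre measures (0.499, −0.104) with yaw 2.5°, which agrees with the lane's centre line.

```bash
python3 -m inch '[[-1,0,1,20,0],[-1,0,0,30,0],[-1,0,0,25,0],[-1,0,0,10,0],[-1,0,0,0,0]]' >/dev/null
python3 -c "
from h import *
go(.499,-.1025,.0577,.04)"
```

```text
t 11.03 pos [ 0.5011 -0.1015  0.0775] yaw 0.0439 tilt [ 0.007  0.016 -1.   ] w 0.136 F [ 0.1  0.5 -0.6] tool shift mm [-2.2  1.2 19.7] twist 0.004
```

```bash
python3 -m inch '[[-1,-2,1,12,0.004],[-1,0,0,0,0],[-1,0,0,4,0],[-1,0,0,2,0],[-1,0,0,0,0]]'
python3 -c "
from h import *
go(.499,-.1025,.0577,.04)"
```

```text
time: 11.65
position: [0.5012, -0.103, 0.0609]
tool_rot: [-3.127, -0.062, -0.018]
ft_force: [0.0, 0.4, -1.7]
grip_width: 0.136
t 11.65 pos [ 0.5012 -0.103   0.0609] yaw 0.0393 tilt [ 0.011  0.014 -1.   ] w 0.136 F [ 0.   0.4 -1.7] tool shift mm [-2.2 -0.5  3.2] twist -0.001
```

```bash
python3 -m inch '[[-1,0,0,2,0],[-1,0,0,2,0],[-1,0,0,0,0]]'
python3 -m inch '[[-0.3,0,0,0,0],[-0.3,0,0,0,0],[-0.3,0,0,0,0]]'
python3 - <<'E'
from h import *
go(.499,-.1025,.0577,.04)
X=cloud(ctrl.get_image("side"))
P=sel(X,(.43,.57,-.139,-.069),.02,.032);print(rect(P),np.percentile(P[:,2],[5,50,95]))
E
```

```text
time: 12.02
position: [0.5023, -0.1028, 0.058]
tool_rot: [-3.128, -0.062, -0.021]
ft_force: [-0.8, -0.7, -0.4]
grip_width: 0.135
time: 12.4
position: [0.5024, -0.103, 0.0579]
tool_rot: [-3.128, -0.062, -0.022]
ft_force: [0.2, 0.2, 0.2]
grip_width: 0.331
t 12.40 pos [ 0.5024 -0.103   0.0579] yaw 0.0394 tilt [ 0.014  0.013 -1.   ] w 0.331 F [0.2 0.2 0.2] tool shift mm [-3.4 -0.7  0.2] twist -0.001
((501.7930908203125, -104.81523132324219), (91.00779724121094, 68.49386596679688), 0.14254766702651978) [0.02280161 0.02665024 0.02980766]
```

```bash
python3 -m inch '[[-1,0,0,0,0],[-1,0,0,0,0],[-1,0,0,0,0],[-1,0,0,0,0]]' 25 | tail -1
python3 -m inch '[[-1,8,0,0,0],[-1,12,0,0.2,0],[-1,12,0,0.2,0],[-1,12,0,0.2,0],[-1,0,0,0,0]]'
python3 -c "
from h import *
go(.669,-.0957,.0577,.04)"
```

```text
grip_width: 0.133
time: 13.58
position: [0.5479, -0.101, 0.0579]
tool_rot: [-3.128, -0.061, -0.015]
ft_force: [0.8, 0.2, 0.4]
grip_width: 0.134
t 13.57 pos [ 0.5479 -0.101   0.0579] yaw 0.0391 tilt [ 0.009  0.013 -1.   ] w 0.134 F [0.8 0.2 0.4] tool shift mm [121.2  -0.6   1.4] twist -0.001
```

```bash
python3 -m inch '[[-1,10,0,0.2,0],[-1,12,0,0.2,0],[-1,12,0,0.2,0],[-1,12,0,0.2,0],[-1,0,0,0,0]]'
python3 - <<'E'
from h import *
go(.669,-.0957,.0577,.04)
im=ctrl.get_image("side")["color"][130:280,240:460]
cv2.imwrite("pics/side3.png",cv2.resize(im,None,fx=3.5,fy=3.5,interpolation=cv2.INTER_CUBIC)[...,::-1])
E
```

```text
time: 14.2
position: [0.5923, -0.0984, 0.0582]
tool_rot: [-3.127, -0.061, -0.002]
ft_force: [0.2, 0.5, -0.1]
grip_width: 0.141
t 14.20 pos [ 0.5923 -0.0984  0.0582] yaw 0.0390 tilt [ 0.001  0.014 -1.   ] w 0.141 F [ 0.2  0.5 -0.1] tool shift mm [76.7  0.3  0.7] twist -0.001
```

View pics/side3.png

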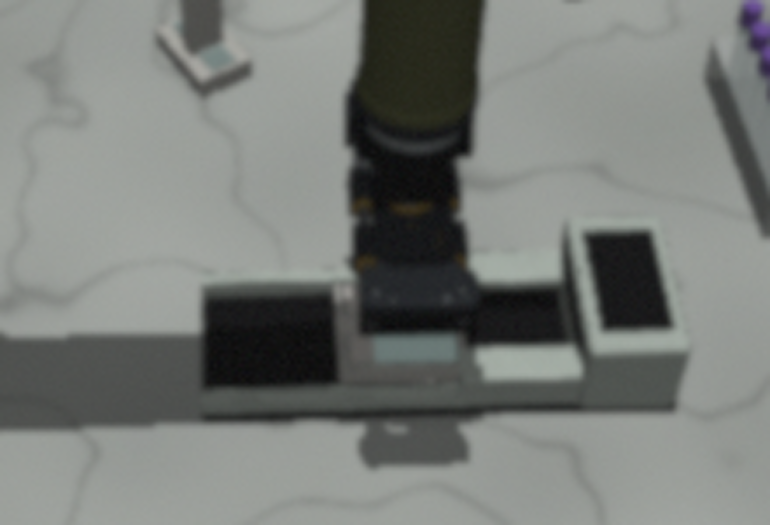

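The tray lies flat in the lane (crop 335–475, 290–385) and its front edge is just reaching the lips. I'll continue the slide.

```bash
python3 -m inch '[[-1,10,0,0.1,0],[-1,12,0,0,0],[-1,12,0,0,0],[-1,12,0,0,0],[-1,0,0,0,0]]'
python3 -c "
from h import *
go(.669,-.0957,.0577,.04)"
```

```text
time: 14.88
position: [0.6369, -0.0966, 0.0584]
tool_rot: [-3.128, -0.06, 0.007]
ft_force: [1.9, 0.1, 0.4]
grip_width: 0.136
t 14.88 pos [ 0.6369 -0.0966  0.0584] yaw 0.0381 tilt [-0.005  0.013 -1.   ] w 0.136 F [1.9 0.1 0.4] tool shift mm [32.1  0.4  0.6] twist -0.002
```

```bash
python3 -m inch '[[-1,10,0,0,0],[-1,10,0,0,0],[-1,6,0,0,0],[-1,3,0,0,0],[-1,0,0,0,0]]'
python3 -m inch '[[-1,3,0,0,0],[-1,3,0,0,0],[-1,0,0,0,0]]'
python3 -c "
from h import *
go(.669,-.0957,.0577,.04)"
```

```text
time: 15.5
position: [0.6639, -0.0953, 0.0588]
tool_rot: [-3.128, -0.059, 0.019]
ft_force: [-1.8, -0.2, 2.7]
grip_width: 0.135
time: 15.88
position: [0.669, -0.0951, 0.0589]
tool_rot: [-3.128, -0.058, 0.022]
ft_force: [-2.0, 0.2, 3.1]
grip_width: 0.141
t 15.88 pos [ 0.669  -0.0951  0.0589] yaw 0.0374 tilt [-0.014  0.013 -1.   ] w 0.141 F [-2.   0.2  3.1] tool shift mm [-0.   0.6  1.2] twist -0.003
```

```bash
python3 -m inch '[[-1,3,0,0,0],[-1,3,0,0,0],[-1,0,0,0,0]]'
python3 - <<'E'
from h import *
go(.669,-.0957,.0577,.04)
im=ctrl.get_image("side")["color"][130:280,240:460]
cv2.imwrite("pics/side4.png",cv2.resize(im,None,fx=3.5,fy=3.5,interpolation=cv2.INTER_CUBIC)[...,::-1])
E
```

```text
time: 16.25
position: [0.6705, -0.0952, 0.0594]
tool_rot: [-3.128, -0.059, 0.039]
ft_force: [0.5, 1.1, 1.5]
grip_width: 0.135
t 16.25 pos [ 0.6705 -0.0952  0.0594] yaw 0.0377 tilt [-0.025  0.012 -1.   ] w 0.135 F [0.5 1.1 1.5] tool shift mm [-1.4  0.5  1.7] twist -0.002
```

View pics/side4.png

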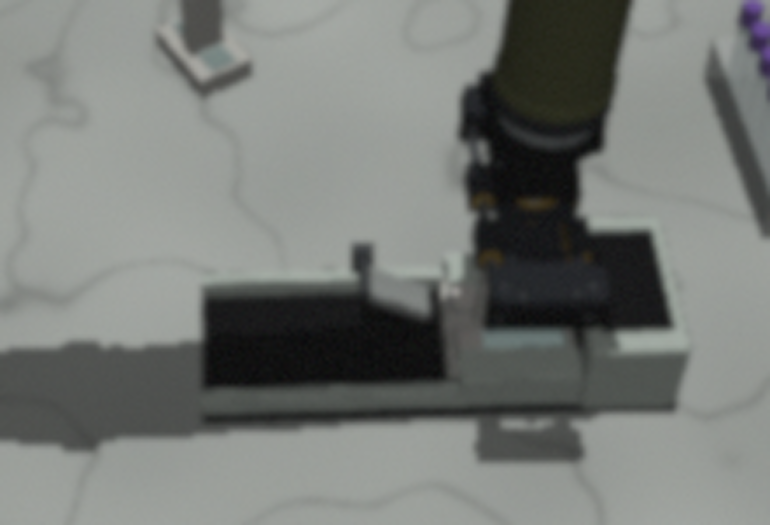

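The catch has dropped behind the tray: its arm slopes down to a tip at about crop (432,318), and the tray's rear edge is just ahead at 440–465. I'll release and withdraw upward.

```bash
python3 -m inch '[[0,0,0,0,0],[0,0,0,0,0],[0,0,0,0,0],[0,0,0,0,0]]'
python3 -m inch '[[0,0,0,-15,0],[0,0,0,-25,0],[0,0,0,-35,0],[0,0,0,-35,0],[0,0,0,-35,0]]'
python3 -m inch '[[0,-30,-30,-10,0],[0,-30,-50,0,0],[0,-30,-50,0,0],[0,-30,-50,0,0],[0,0,-50,0,0]]'
python3 -m inch '[[0,0,-50,0,0],[0,0,-50,0,0],[0,0,0,0,0]]'
python3 - <<'E'
from h import *
for n in("top","side"):
    im=ctrl.get_image(n);X=cloud(im)
    P=sel(X,(.6,.75,-.13,-.06),.07,.12);print(n,"fin",rect(P),np.percentile(P[:,2],[50,95]))
    d=X-[.614,-.0979,0];c,s=np.cos(.04),np.sin(.04)
    D=np.stack([d[...,0]*c+d[...,1]*s,-d[...,0]*s+d[...,1]*c,X[...,2]],-1)
    for x in range(-48,24,6):
        q=sel(D,((x-3)/1e3,(x+3)/1e3,.022,.030),-.01,.1);print(x,np.median(q[:,2]).round(4),end="; ")
    q=sel(D,(-.1,.1,-.025,.025),.018,.032);print("tray dock rear x",np.percentile(q[:,0],[1,50]).round(4))
    cr=im["color"][130:280,240:460] if n=="side" else im["color"][70:260,180:420]
    cv2.imwrite(f"pics/{n}5.png",cv2.resize(cr,None,fx=3,fy=3,interpolation=cv2.INTER_CUBIC)[...,::-1])
E
```

```text
time: 16.8
position: [0.6719, -0.0955, 0.0579]
tool_rot: [-3.128, -0.058, 0.034]
ft_force: [0.1, 0.6, -0.2]
grip_width: 0.466
time: 17.42
position: [0.6741, -0.0972, 0.208]
tool_rot: [-3.127, -0.059, 0.038]
ft_force: [-1.3, 0.5, -0.9]
grip_width: 0.5
time: 18.05
position: [0.5477, 0.1293, 0.2343]
tool_rot: [-3.132, -0.044, 0.009]
ft_force: [1.3, -0.6, 0.3]
grip_width: 0.502
time: 18.42
position: [0.5429, 0.2386, 0.2405]
tool_rot: [-3.129, -0.057, -0.002]
ft_force: [0.0, -0.7, 0.6]
grip_width: 0.498
top fin ((697.05419921875, -94.24815368652344), (69.31245422363281, 105.36847686767578), 88.66969299316406) [0.07240307 0.09167525]
-48 0.0391; -42 0.0432; -36 0.0364; -30 0.0353; -24 0.031; -18 0.028; -12 0.0242; -6 0.0211; 0 0.0176; 6 0.0052; 12 0.0223; 18 0.0259; tray dock rear x [-0.0228  0.0476]
side fin ((696.3719482421875, -95.29676818847656), (106.96440887451172, 69.62320709228516), 0.5214411020278931) [0.07389255 0.09183498]
-48 0.0421; -42 0.0237; -36 0.0069; -30 0.0308; -24 0.0186; -18 0.0075; -12 0.0247; -6 0.0198; 0 0.0172; 6 0.0068; 12 0.0169; 18 0.0272; tray dock rear x [-0.0275  0.0418]
```

View pics/top5.png

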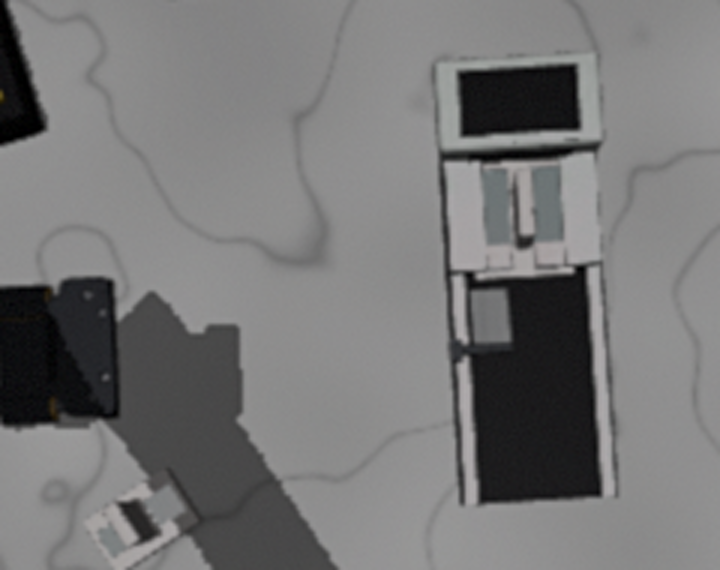

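View pics/side5.png

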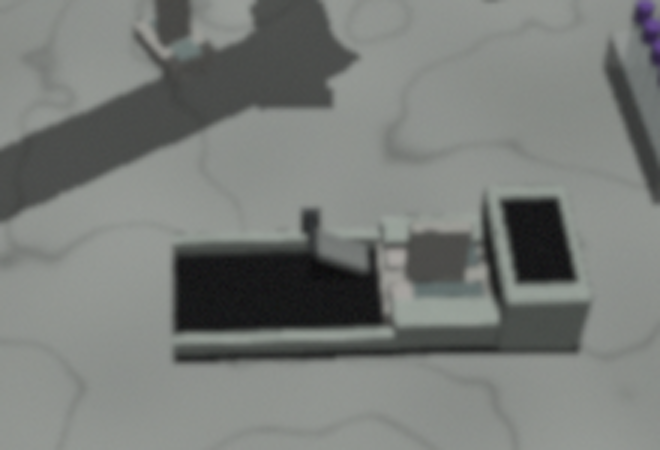

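The tray is against the stop. The catch tip's top is at 17.5 mm, which matches the down position (6+5+6 mm), and the floor is visible between the tip and the tray's rear edge at dock x ≈ 9–10 mm.

```bash
python3 -c "
from bench import ctrl
print(ctrl.get_state()['time'],ctrl.close_job())"
```

```text
the job is handed in; nothing more can be done
18.525 None
```

The full-length tray is home in the dock with the catch down behind it, and I handed the job in at 18.5 s. I gripped it by the fin, set it down flat in the open end of the lane (dock x about −112 mm), let go and re-gripped. I then slid it in to the stop, so its own front edge lifted the catch.

**Last checks:**
- **Catch:** both cameras put the top of the tip at about 17.5 mm, which is fully down. Bare floor shows between the tip and the tray.
- **Tray position:** the rear edge is at dock x of about 9–10 mm, where 10 mm is expected at home. I read this from the height profile, because my automatic fin and rear-edge fits picked up the housing and the catch and were unusable.
- **Forces:** every wrist force I read stayed below about 5 N.
- **Robot:** the arm was clear of everything at hand-in.
- **Half tray:** it looked untouched in the pictures; I did not measure it.

**What went wrong:** the first grasp closed too slowly and came up empty. The tray did not move, and the second try held.

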